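Dose a filter bowl with softener tablets

ROBOT

A 7-joint arm with a two-finger parallel gripper is mounted at the origin on the work surface. World frame = base frame: x ahead of the robot, y to its left, z up, the work surface at z = 0. Lengths are in m, angles in rad, forces in N, time in s.
With the tool pointing down it reaches from about 0.4 to 0.925 m from the base axis. Payload 4.1 kg.
Tool frame: the origin (TCP) lies on the centre line of the jaws, within the pads' length; the fingertips stand 11 mm ahead of it and the grasp point (between the pads) lies 8 mm behind it (r.tcp_to_tips is the distance from the TCP to the fingertips, in m); z points along the fingers, y is the line along which they close (so a half turn about z gives the same grasp; the last joint's range is limited). The gripper opens to 85 mm and grips with 20 to 120 N. Pads are 22 mm wide; open, the fingers measure 114 mm over their backs; the gripper's body (76 mm by 85 mm) begins 54 mm behind the grasp point. The pads swing forward as they close: fully open they stand 13 mm farther back than shut.
Start: joints at [1.122, 0.398, 0.045, 1.537, -0.019, 1.207, -0.051], TCP at [0.223, -0.611, 0.242] pointing down, gripper open.
Joint ranges: [-2.82, 2.82], [-0.49, 2.23], [-1.37, 1.46], [0, 2.46], [-1.36, 4.5], [0.23, 2], [-2.94, 2.94]. Speed limits (rad/s): [2.57, 2.57, 3.14, 3.14, 3.14, 3.14, 3.14].

INTERFACE

Orientations are given as a unit quaternion [x, y, z, w].
In Python, from workcell import r gives the robot as it stands. Calls block until the motion is done:
- r.move_to(position, orientation): joint-space move of the TCP to a pose.
- r.movel(position, orientation=None, speed=0.15, stop_force=None): straight line of the TCP; orientation=None keeps the orientation; speed is the mean speed in m/s. With stop_force (N) it stops when the force on the tool has changed by that much, and returns True; else False.
- r.move_j(angles): joint-space move.
- r.move_gripper(opening, f_grip=None): opening from 0.0 (shut) to 1.0 (fully open); f_grip is the grip in N (None keeps the last); returns when the fingers have stopped.
- r.pause(seconds).
- r.solve_ik(position, orientation): joint angles nearest the present ones, or None.
- r.get_image(name): name is "side" or "top"; returns (picture, depth): 400x640x3 uint8, red, green, blue; 400x640 float32, m along the optical axis (not along the pixel's ray), 0 where there is no reading.
- r.get_calibration(name): a dict with "mtx" (3x3 intrinsics, pixels), "dist" ([k1, k2, p1, p2, k3] as OpenCV has them; the pictures are not rectified), "rvec" (rotation vector, rad) and "tvec" (3), from world to camera coordinates, as OpenCV has them. Camera axes: x right, y down, z forward; pixel columns grow to the right and rows downward; lengths in m; the calibration is good to about 2 mm. A picture is of the moment at which its call begins. get_calibration takes no time and is no camera call.
A pose or a line that the arm cannot do raises r.IKError and nothing moves.
- r.finish_job(): hands the job in; it is judged then, once.
Readings, each from a call of its own:
- r.current_clock(): time.
- r.current_joint_positions(): joint angles.
- r.current_dq(): joint speeds.
- r.current_tau(): joint torques, N m.
- r.current_tcp_pos(): TCP position.
- r.current_tcp_rot(): TCP orientation.
- r.current_ft_force(): force on the tool from outside, world axes, zero at the start.
- r.current_moment(): the same for the moment, N m.
- r.current_opening(): opening from 0.0 (shut) to 1.0 (fully open).
- r.current_grasp_force(): force on a finger pad.
Only numpy, scipy, OpenCV 4.12 (cv2) and the standard library are available. Lean on these libraries where they do the work, as an engineer would, in place of code of your own. Each camera call takes 0.05 s, during which the arm holds its last target. There are 200 camera calls.

TASK

Take the scoop from its tray, scoop white salt tablets out of the grey bin and tip at least four of the seven into the clear filter bowl, spilling none and never touching the tablets with the gripper. Leave the bowl standing upright where it is and the other stock undisturbed, then set the empty scoop back in its tray, standing flat as you found it, and let go. Tablets that you do not use stay in the bin.

Things in the scene. Friction and masses are not known exactly. Their poses are not given: they have to be found in the camera images.
- scoop: Steel hand scoop, 0.16 kg, standing flat in the tray. Origin: underside of the flat pan; x out of the open mouth, z up. Pan: x -40 to +45 mm, 88 mm wide outside, 84 inside, sheet 2 mm, side walls 20 mm high (32 in the rear half), back wall 36. Black upright handle behind the back wall. To tip it out, lower the mouth.
- scoop_grip (a point): Grip point on the handle's centre line, at (-75, 0, 82) mm in the scoop's frame. Handle: straight bar 18 mm thick across the scoop's y (pinch it across y), 24 mm the other way, 100 mm long, from (-47, 0, 22) to its top at (-89, 0, 113), leaning backwards (-x) by 25 degrees from vertical.
- scoop_lip (a point): Middle of the pan's front edge, on its underside: (45, 0, 0) mm in the scoop's frame. Tablets ride up over this edge when it is pushed under them along the bin floor to the foot of the sloping end, then up the slope; they stay in a pan tilted back by about 12 degrees and slide out when it is tipped forward 45 degrees or more.
- tray: Shallow aluminium tray where the scoop stands, fixed to the table, 190 x 150 mm outside, wall 4 mm, rim 12 mm high, floor 4 mm thick. Origin: centre of its underside, on the table; x along its long side.
- bin: Grey stock bin, open on top, fixed, 330 x 108 x 57 mm outside, walls and floor 4 mm. Origin: centre of its underside; x along its long side, to the robot's left. Flat inside from x = -161 to +123 mm; there the floor turns up at 50 degrees to meet the +x wall 8 mm below its rim, a ramp to scoop against. Tablets lie at x = 0 to 120; the rest is free: the scoop fits with its origin at x = -75, mouth to +x.
- bowl: Open clear plastic filter bowl, upright, loose, 0.45 kg: outside radius 55 mm at the foot, 65 at the rim, wall 4, 115 mm high, floor 6, black rubber ring 11 mm below the rim. Origin: centre of its underside, z up. It stands in the nearer or the farther of two places on the left; the white lidded tub stands in the other.
- tub: Bystander: white lidded plastic tub, loose, radius 55 mm, 96 mm high. Origin: centre of its underside.
- cartridge: Bystander: white wound filter cartridge standing on end, loose, radius 31 mm, 125 mm high. Origin: centre of its underside.
- head: Bystander: blue domed filter head with a brass port, loose, radius 55 mm, 63 mm high. Origin: centre of its underside.
- tab1: White pillow-shaped softener salt tablet, hard and slippery, 25 mm across, 16 mm thick, both faces domed round a 10 mm flat, about 15 g; one of seven alike. Origin: centre of one flat face (underside at the start); z is its axis.
- tab2: White pillow-shaped softener salt tablet, hard and slippery, 25 mm across, 16 mm thick, both faces domed round a 10 mm flat, about 15 g; one of seven alike. Origin: centre of one flat face (underside at the start); z is its axis.
- tab3: White pillow-shaped softener salt tablet, hard and slippery, 25 mm across, 16 mm thick, both faces domed round a 10 mm flat, about 15 g; one of seven alike. Origin: centre of one flat face (underside at the start); z is its axis.
- tab4: White pillow-shaped softener salt tablet, hard and slippery, 25 mm across, 16 mm thick, both faces domed round a 10 mm flat, about 15 g; one of seven alike. Origin: centre of one flat face (underside at the start); z is its axis.
- tab5: White pillow-shaped softener salt tablet, hard and slippery, 25 mm across, 16 mm thick, both faces domed round a 10 mm flat, about 15 g; one of seven alike. Origin: centre of one flat face (underside at the start); z is its axis.
- tab6: White pillow-shaped softener salt tablet, hard and slippery, 25 mm across, 16 mm thick, both faces domed round a 10 mm flat, about 15 g; one of seven alike. Origin: centre of one flat face (underside at the start); z is its axis.
- tab7: White pillow-shaped softener salt tablet, hard and slippery, 25 mm across, 16 mm thick, both faces domed round a 10 mm flat, about 15 g; one of seven alike. Origin: centre of one flat face (underside at the start); z is its axis.
Mind the look-alikes: they are no part of the job. Leave any green or red look-alike of the scoop alone.

How it is judged:
By the outcome, as a careful person would: the job done as asked, in the order asked, and still so for the second after the job is handed in, with the robot touching nothing.
It also fails if it takes over 61 s, if anything falls off the work surface, if the arm or the gripper's body presses on something with over 40 N, if the wrist force passes 120 N, or if a joint passes its speed limit or range.

## Working session

There is one attempt and no reset: what is moved stays moved. The work goes in short steps, each a Python script; the robot and the scene stay as the last script left them, time stands still between calls to the robot, and variables do not carry over. Pictures are saved under pics/ and viewed, at most 13 in all, crops included, and the job is handed in when it is done.

```bash
ls; mkdir -p pics; python3 - <<'E'
from workcell import r
import cv2,numpy as np
for n in("side","top"):
    p,d=r.get_image(n);cv2.imwrite(f"pics/{n}0.png",p[...,::-1]);np.save(f"{n}0.npy",d)
    c=r.get_calibration(n);R=cv2.Rodrigues(np.array(c["rvec"],float))[0]
    print(n,np.round(c["mtx"],1).tolist(),np.round(c["dist"],3),(-R.T@np.array(c["tvec"]).ravel()).round(3),R.round(2).tolist(),(d>0).mean())
print(r.current_clock(),r.tcp_to_tips,r.current_tcp_rot(),r.current_opening())
E
```

```text
pics
side [[478.0, 0.0, 324.6], [0.0, 478.0, 196.4], [0.0, 0.0, 1.0]] [0.037 0.    0.    0.    0.   ] [0.486 0.713 0.998] [[-1.0, -0.05, -0.0], [-0.04, 0.75, -0.66], [0.04, -0.66, -0.75]] 0.9961015625
top [[481.4, 0.0, 325.3], [0.0, 481.4, 188.0], [0.0, 0.0, 1.0]] [0.043 0.    0.    0.    0.   ] [ 0.432 -0.092  1.447] [[0.02, -1.0, -0.01], [-1.0, -0.01, -0.07], [0.07, 0.01, -1.0]] 0.995828125
0.1 0.011 [ 9.84733429e-01  1.74066864e-01 -2.28950924e-04 -8.65062126e-04] 0.998024696417484
```

View pics/top0.png

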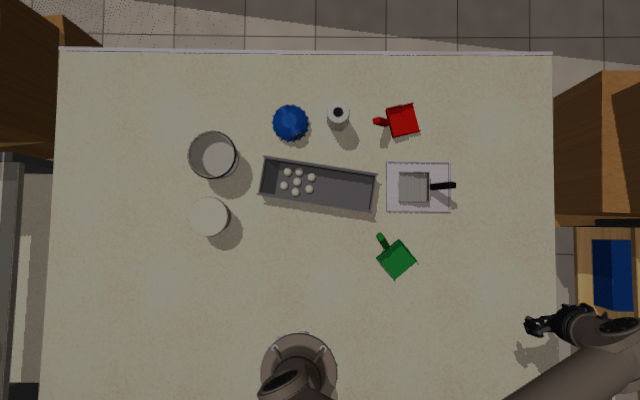

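View pics/side0.png

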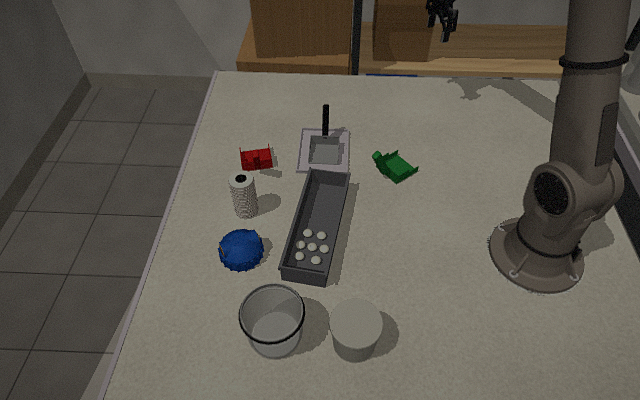

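The top view shows three scoop-like things: steel in the tray (415,187), red (402,120) and green (396,257). The steel one in the tray, with the black handle, fits the description. The open clear bowl is the far left one (213,155) and the lidded tub is at (210,217). The bin is at (318,184), with tablets around (297,181). Next I'll confirm the scoop in an enlarged crop and measure.

```bash
cat > h.py <<'E'
import numpy as np,cv2
from workcell import r
def cal(n):
    c=r.get_calibration(n);R=cv2.Rodrigues(np.array(c["rvec"],float))[0]
    return np.array(c["mtx"],float),np.array(c["dist"],float),R,np.array(c["tvec"],float).ravel()
def rays(n,uv):
    K,D,R,t=cal(n);q=cv2.undistortPoints(np.array(uv,float).reshape(-1,1,2),K,D)[:,0]
    return -R.T@t,np.c_[q,np.ones(len(q))]@R      # unit depth along the axis
def plane(n,uv,z):
    o,d=rays(n,uv);return o+d*((z-o[2])/d[:,2])[:,None]
def cloud(n,dep):
    v,u=np.mgrid[:400,:640];o,d=rays(n,np.c_[u.ravel(),v.ravel()])
    return (o+d*dep.reshape(-1,1)).reshape(400,640,3)
def two(uvt,uvs):
    a,d=rays("top",[uvt]);b,e=rays("side",[uvs]);d,e=d[0],e[0]
    s=np.linalg.lstsq(np.c_[d,-e],b-a,rcond=None)[0];p,q=a+s[0]*d,b+s[1]*e
    return (p+q)/2,np.linalg.norm(p-q)
E
python3 - <<'E'
from h import *
T=cv2.imread("pics/top0.png");S=cv2.imread("pics/side0.png")
a=cv2.resize(T[95:285,360:470],None,fx=3,fy=3,interpolation=2);b=cv2.resize(S[95:285,230:420],None,fx=2.4,fy=3,interpolation=2)
cv2.imwrite("pics/c1.png",np.hstack([a,b]))
for n in("top","side"):
    P=cloud(n,np.load(n+"0.npy"));I=T if n=="top" else S
    x,y,z=P[...,0],P[...,1],P[...,2]
    print(n,"table z",np.median(z[(x>.35)&(x<.45)&(y>-.1)&(y<.1)]),z[(x>.35)&(x<.45)&(y>-.1)&(y<.1)].std())
    mx=I.max(2)
    reg=dict(tray=(.35,.62,-.45,-.2),bin=(.35,.62,-.25,.15),bowl=(.46,.64,.1,.36),tub=(.28,.46,.1,.36))
    for k,(x0,x1,y0,y1) in reg.items():
        m=(x>x0)&(x<x1)&(y>y0)&(y<y1)
        zz=z[m&(z>.006)];print(k,np.histogram(zz,bins=np.arange(.006,.14,.006))[0])
    bk=(mx<45)&(z>.03)&(x>.4)&(x<.6)&(y<-.2)&(y>-.5)
    if bk.any():
        q=P[bk];print("black",len(q),q.min(0).round(3),q.max(0).round(3));v,u=np.where(bk);print(u.min(),u.max(),v.min(),v.max())
        top=q[q[:,2]>np.percentile(q[:,2],85)];print("top",top.mean(0).round(4))
        A=np.c_[q[:,2]-.08,np.ones(len(q))];print(np.linalg.lstsq(A,q[:,:2],rcond=None)[0].round(3))
E
```

```text
top table z 0.0024756683634574728 0.6756158399977656
tray [1281  239   52   48   59   61   25   31   69   28   16   16   17   19
   15   14   17   55   57    8    0    0]
bin [1228  267  244  120   98   97   92  155  531  142    5    8    5    7
    7    4    9   31   20    2    0    0]
bowl [471  63  27  29  48  76  81  78  98  33  18  20  22  33 185 245  88 104
  95   5   0   0]
tub [205   5   4   5   6   3   3   7   0   0   0   0  11  21 347 482  26   0
   0   0   0   0]
black 163 [ 0.511 -0.431  0.031] [ 0.571 -0.2    0.126]
370 455 175 196
top [ 0.542  -0.4166  0.1199]
[[-0.037 -1.118]
 [ 0.542 -0.382]]
side table z 0.0004897735765876376 0.0019293113549229996
tray [854 243 112 123 130 111  89  82 111  25  25  26  29  25  29  24  30  41
  40   6   0   0]
bin [885 398 410 170 183 165 180 226 761  84  10  11  15  10  15  12  15  30
  17   0   0   0]
bowl [539 150 165 144 162 176 175 193 240 126 121 110  73  77 464 508 180 193
 193   0   0   0]
tub [ 33  22  23  24  25  27  21  29  28  33  26  24   6  18 568 799   1   0
   0   0   0   0]
black 256 [ 0.402 -0.426  0.03 ] [ 0.575 -0.2    0.124]
310 374 105 179
top [ 0.5424 -0.411   0.1155]
[[-0.08  -1.982]
 [ 0.54  -0.359]]
```

View pics/c1.png

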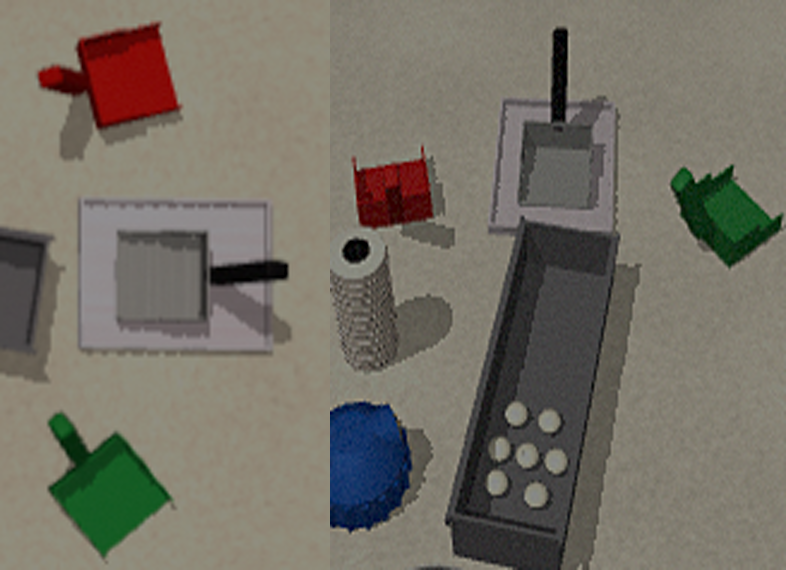

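The crop confirms that the steel scoop with the black handle stands in the tray, mouth towards the bin, while the red and green ones lie on the table. Now the poses.

```bash
python3 - <<'E'
from h import *
from scipy.optimize import least_squares
T=cv2.imread("pics/top0.png");S=cv2.imread("pics/side0.png")
P=cloud("top",np.load("top0.npy"));Q=cloud("side",np.load("side0.npy"))
I={"top":T,"side":S};C={"top":P,"side":Q}
def rect(n,m,z):
    cs=cv2.findContours(m.astype(np.uint8),0,1)[0];c=max(cs,key=cv2.contourArea)
    w=plane(n,c[:,0],z)[:,:2];(cx,cy),(a,b),th=cv2.minAreaRect((w*1000).astype(np.float32))
    return np.round((cx,cy,a,b,th),1)
for n in C:
    X=C[n];x,y,z=X[...,0],X[...,1],X[...,2];mx=I[n].max(2).astype(int);mn=I[n].min(2).astype(int)
    # handle
    bk=((mx<40)&(z>.03)&(y<-.3)&(y>-.5)&(x>.48)&(x<.6))
    l=cv2.connectedComponentsWithStats(bk.astype(np.uint8));k=1+np.argmax(l[2][1:,4]);bk=l[1]==k
    q=X[bk];print(n,"handle",len(q),q.min(0).round(4),q.max(0).round(4))
    for lo in np.arange(.03,.125,.02):
        s=q[(q[:,2]>=lo)&(q[:,2]<lo+.02)]
        if len(s):print("  ",s.mean(0).round(4),len(s))
    # bin rim
    m=(z>.045)&(z<.066)&(x>.4)&(x<.65)&(y>-.26)&(y<.14)&(mx<130)&(I[n][...,0].astype(int)-I[n][...,2]<40)
    l=cv2.connectedComponentsWithStats(m.astype(np.uint8),connectivity=8);k=1+np.argmax(l[2][1:,4]);b=l[1]==k
    w=X[b];print("bin rim",len(w),np.median(w[:,2]).round(4),np.round(cv2.minAreaRect((w[:,:2]*1000).astype(np.float32))[0],1),cv2.minAreaRect((w[:,:2]*1000).astype(np.float32))[1:])
    h=cv2.convexHull(np.argwhere(b)[:,::-1].astype(np.int32))
    ww=plane(n,h[:,0],.057)[:,:2];print("   ray rect",cv2.minAreaRect((ww*1000).astype(np.float32)))
    # tray rim outline : bright, near
    m=(mn>115)&(x>.44)&(x<.64)&(y<-.21)&(y>-.46)&(z<.03)
    l=cv2.connectedComponentsWithStats(m.astype(np.uint8));k=1+np.argmax(l[2][1:,4]);print("tray",rect(n,l[1]==k,.012),l[2][k])
    # pan floor: flat z ~.006 ; walls
    m=(z>.018)&(z<.05)&(x>.47)&(x<.62)&(y<-.27)&(y>-.37)
    w=X[m];print("walls",len(w),cv2.minAreaRect((w[:,:2]*1000).astype(np.float32)))
    # bowl, circle fit at rim height
    for nm,(x0,x1,y0,y1),zr in(("bowl",(.45,.66,.1,.36),.115),("tub",(.28,.5,.1,.36),.096)):
        w=X[(x>x0)&(x<x1)&(y>y0)&(y<y1)&(abs(z-zr)<.004)]
        f=lambda p:np.hypot(w[:,0]-p[0],w[:,1]-p[1])-p[2]
        if nm=="bowl":print(nm,len(w),least_squares(f,(.56,.23,.06),loss="soft_l1",f_scale=.003).x.round(4))
        else:print(nm,cv2.minEnclosingCircle((w[:,:2]*1000).astype(np.float32)))
    # tablets
    m=(mn>110)&(x>.4)&(x<.6)&(y>-.03)&(y<.13)&(z<.045)
    l=cv2.connectedComponentsWithStats(m.astype(np.uint8));
    print("tabs",[(plane(n,[c],.016)[0,:2].round(3).tolist(),int(s[4])) for c,s in zip(l[3][1:],l[2][1:]) if s[4]>15])
E
```

```text
top handle 150 [ 0.5322 -0.4313  0.0394] [ 0.5492 -0.3762  0.1257]
   [ 0.5395 -0.3777  0.0436] 10
   [ 0.5403 -0.3844  0.0601] 34
   [ 0.5414 -0.3939  0.0814] 25
   [ 0.5402 -0.4017  0.0993] 26
   [ 0.5411 -0.417   0.1165] 55
bin rim 857 0.057 [543.3 -47.2] ((336.59722900390625, 116.7933120727539), 81.69731903076172)
   ray rect ((542.853759765625, -47.293548583984375), (335.6610107421875, 116.19585418701172), 81.7296371459961)
tray [ 540.7 -334.4  200.3  246.9    0.9] [ 372  154   85   68 3285]
walls 64 ((556.4246215820312, -329.9966125488281), (78.2197036743164, 118.10490417480469), 88.9930648803711)
bowl 163 [0.6172 0.2473 0.0637]
tub ((443.8064880371094, 255.7201690673828), 56.08249282836914)
tabs [([0.581, 0.124], 24), ([0.584, 0.045], 26), ([0.582, 0.011], 17), ([0.568, -0.024], 20), ([0.555, 0.017], 25), ([0.543, 0.055], 27), ([0.534, -0.021], 26), ([0.524, 0.02], 27), ([0.439, 0.055], 1344)]
side handle 173 [ 0.5341 -0.4262  0.0425] [ 0.5516 -0.3724  0.1237]
   [ 0.5422 -0.3775  0.0457] 15
   [ 0.543  -0.3833  0.0599] 36
   [ 0.5418 -0.3926  0.08  ] 44
   [ 0.5421 -0.4024  0.1005] 46
   [ 0.5424 -0.4118  0.117 ] 32
bin rim 1156 0.0566 [546.5 -47.6] ((338.6962585449219, 117.65801239013672), 81.63897705078125)
   ray rect ((546.1336669921875, -44.93267822265625), (341.7742919921875, 117.00457000732422), 81.60786437988281)
tray [ 5.430e+02 -3.417e+02  1.406e+02  1.753e+02  1.000e-01] [299 130  50  42 745]
walls 67 ((544.185302734375, -330.3119812011719), (87.82262420654297, 79.34117889404297), 0.09960771352052689)
bowl 321 [0.6194 0.2486 0.0621]
tub ((447.19354248046875, 256.4710998535156), 55.514949798583984)
tabs [([0.571, -0.024], 36), ([0.536, -0.02], 43), ([0.455, 0.079], 1604), ([0.583, 0.012], 29), ([0.557, 0.017], 45), ([0.526, 0.021], 46), ([0.586, 0.046], 45), ([0.545, 0.056], 49)]
```

```bash
cat > plan.py <<'E'
from h import *
from scipy.spatial.transform import Rotation as Ro
A=np.radians(25);LIP=np.array([.045,0,0]);GRIP=np.array([-.075,0,.082])
zt=np.array([np.sin(A),0,-np.cos(A)]);S=1
def setS(s):
    global S;S=s
def tool():
    yt=np.array([0,S,0.]);return np.c_[np.cross(yt,zt),yt,zt]
def pose(lip,yaw,pitch):
    """TCP pose that puts the scoop lip at lip (world); degrees, pitch>0 lowers the mouth"""
    R=Ro.from_euler("ZY",[yaw,pitch],degrees=True).as_matrix()
    return np.asarray(lip)+R@(GRIP+.008*zt-LIP),Ro.from_matrix(R@tool()).as_quat()
SCO=np.array([.5415,-.334,.004]);SY=91.
BIN=np.array([.5445,-.047,0]);BY=81.7;bx=np.array([np.cos(np.radians(BY)),np.sin(np.radians(BY)),0])
BOWL=np.array([.618,.248,0])
def binp(x,z):return BIN+bx*x+[0,0,z]
def sc(o,yaw):return o+np.array([np.cos(np.radians(yaw)),np.sin(np.radians(yaw)),0])*.045
E
python3 - <<'E'
from plan import *
import plan
for s in(1,-1):
    plan.setS(s);print("S",s)
    tl=[("grasp",pose(sc(SCO,SY),SY,0)),("up",pose(sc(SCO,SY)+[0,0,.1],SY,0)),("bin",pose(binp(-.03,.004),BY,2)),("end",pose(binp(.15,.04),BY,-18))]
    p,q=tl[0][1];tl.insert(0,("pre",(p-Ro.from_quat(q).as_matrix()[:,2]*.1,q)))
    for y in(BY,60,100):
        for t in(-15,30,55,65):tl.append((f"pour{y},{t}",pose(BOWL-.02*np.array([np.cos(np.radians(y)),np.sin(np.radians(y)),0])+[0,0,.115],y,t)))
    for n,(p,q) in tl:
        j=r.solve_ik(p,q);print(n,p.round(3),None if j is None else np.round(j,2))
print(r.current_clock())
E
```

```text
S 1
pre [ 0.543 -0.448  0.169] [ 0.62  0.76  0.27  1.2  -0.46  1.55 -2.18]
grasp [ 0.543 -0.406  0.079] [ 0.59  0.79  0.23  1.37 -0.47  1.36 -2.16]
up [ 0.543 -0.406  0.179] [ 0.58  0.7   0.25  1.3  -0.46  1.51 -2.21]
bin [ 0.524 -0.189  0.083] [ 0.38  0.51  0.13  1.84 -0.52  1.02 -2.45]
end [ 0.547 -0.031  0.075] [ 0.35  0.58  0.04  1.92 -0.88  1.07 -2.29]
pour81.7,-15 [0.596 0.098 0.157] [ 0.16  0.44 -0.05  1.87 -0.84  1.   -2.64]
pour81.7,30 [0.606 0.165 0.238] [ 0.39  0.62 -1.16  1.55  0.63  1.43  2.17]
pour81.7,55 [0.614 0.223 0.253] [ 0.02  0.84 -1.16  1.29  0.95  1.96  1.96]
pour81.7,65 [0.618 0.246 0.252] [-0.26  0.8  -0.76  1.18  0.84  1.98  2.06]
pour60,-15 [0.542 0.116 0.157] [ 0.14  0.24 -0.1   2.17 -1.08  0.68 -2.76]
pour60,30 [0.576 0.176 0.238] [ 0.4   0.59 -1.16  1.59  0.57  1.42  1.78]
pour60,55 [0.605 0.226 0.253] [-0.05  0.82 -0.96  1.18  0.71  1.96  1.71]
pour60,65 [0.617 0.247 0.252] [-0.51  0.8  -0.16  1.01  0.39  1.98  2.  ]
pour100,-15 [0.644 0.098 0.157] [ 0.14  0.61 -0.06  1.58 -0.68  1.24 -2.56]
pour100,30 [0.633 0.166 0.238] [ 0.38  0.65 -1.16  1.5   0.67 
[... 730 characters left out ...]
.29  0.89  1.91 -1.15]
pour81.7,65 [0.618 0.246 0.252] [-0.26  0.8  -0.76  1.18  0.84  1.98 -1.09]
pour60,-15 [0.542 0.116 0.157] [ 0.59  0.28 -0.61  2.16 -0.91  0.58  0.24]
pour60,30 [0.576 0.176 0.238] [ 0.3   0.51 -0.98  1.59  0.46  1.36 -1.28]
pour60,55 [0.605 0.226 0.253] [-0.05  0.82 -0.97  1.18  0.72  1.97 -1.44]
pour60,65 [0.617 0.247 0.252] [-0.51  0.8  -0.16  1.01  0.39  1.98 -1.15]
pour100,-15 [0.644 0.098 0.157] [ 0.54  0.69 -0.67  1.57 -0.31  1.13  0.3 ]
pour100,30 [0.633 0.166 0.238] [ 0.25  0.55 -0.91  1.51  0.52  1.35 -0.55]
pour100,55 [0.622 0.223 0.253] [ 0.02  0.75 -1.11  1.4   0.99  1.82 -0.91]
pour100,65 [0.618 0.246 0.252] [-0.13  0.81 -1.05  1.35  1.09  1.96 -0.95]
0.1
```

```bash
sed -i 's/;S=1$/;S=-1/' plan.py; python3 - <<'E'
from plan import *
p,q=pose(sc(SCO,SY),SY,0);b=Ro.from_quat(q).as_matrix()[:,2]
r.move_to(p-b*.1,q)
print(r.movel(p-b*.0,q,speed=.12,stop_force=8),r.current_tcp_pos(),p)
f0=np.array(r.current_ft_force())
r.move_gripper(0.0,100)
print(r.current_opening(),r.current_grasp_force(),np.array(r.current_ft_force())-f0,r.current_clock())
r.movel(p+[0,0,.02],speed=.05);print(np.array(r.current_ft_force())-f0)
r.movel(p+[0,0,.1],speed=.2)
for n in("side","top"):
    im,d=r.get_image(n);cv2.imwrite(f"pics/{n}1.png",im[...,::-1]);np.save(f"{n}1.npy",d)
a=cv2.imread("pics/side1.png")[60:300,180:420];c=cv2.imread("pics/top1.png")[80:280,240:480]
cv2.imwrite("pics/v1.png",np.hstack([cv2.resize(a,(400,400)),cv2.resize(c,(400,400))]))
print(r.current_clock())
E
```

```text
False [ 0.54313852 -0.40650973  0.07960034] [ 0.54274992 -0.40560815  0.07874954]
0.2002495006962494 97.10995316505432 [-0.1792072   0.92131321  2.17998887] 3.075
[-0.47693745  0.98014747 -1.46072883]
4.275
```

View pics/v1.png

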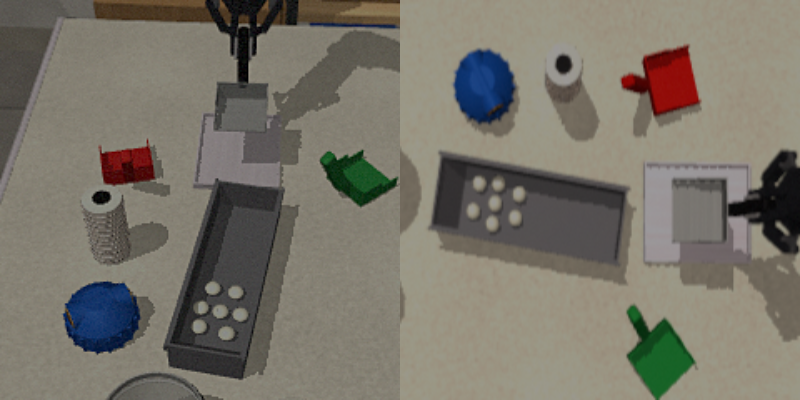

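The scoop is held level above the tray and nothing else has moved. Now I'll check the pan's pose in the hand, plus the bin lines, before inserting.

```bash
python3 - <<'E'
from plan import *
for n in("top","side"):
    X=cloud(n,np.load(n+"1.npy"));x,y,z=X[...,0],X[...,1],X[...,2]
    w=X[(z>.09)&(z<.15)&(x>.48)&(x<.6)&(y>-.376)&(y<-.27)]
    print(n,len(w),cv2.minAreaRect((w[:,:2]*1000).astype(np.float32)),"y pct",np.percentile(w[:,1],[1,99]).round(4),"x",np.percentile(w[:,0],[1,99]).round(4))
    f=X[(z>.095)&(z<.116)&(x>.515)&(x<.57)&(y>-.36)&(y<-.295)]
    print(" floor plane",np.linalg.lstsq(np.c_[f[:,1]+.33,f[:,0]-.54,np.ones(len(f))],f[:,2],rcond=None)[0].round(4))
    I=cv2.imread(f"pics/{n}1.png");
    m=(X[...,2]<.02)&(I.min(2)>105)&(x>.44)&(x<.64)&(y<-.2)&(y>-.48)
    t=X[(z>.009)&(z<.02)&(x>.44)&(x<.64)&(y<-.22)&(y>-.45)]
    print(" tray rim",len(t),cv2.minAreaRect((t[:,:2]*1000).astype(np.float32)))
    # bin inner line: rim points in bin frame
    w=X[(z>.05)&(z<.064)&(x>.44)&(x<.65)&(y>-.24)&(y<.14)];B=(w-BIN);u=B@bx;v=B@np.array([-bx[1],bx[0],0])
    k=(abs(v)<.065)&(abs(u)<.175);u,v=u[k],v[k]
    for s in(1,-1):
        e=(s*v>.042)&(abs(u)<.14);print(" wall",s,np.polyfit(u[e],v[e],1).round(4),np.percentile(v[e],[3,97]).round(4),end="")
        e=(s*u>.155)&(abs(v)<.04);print(" end",np.median(u[e]).round(4))
p,q=r.current_tcp_pos(),r.current_tcp_rot();print(p,pose(sc(SCO,SY)+[0,0,.1],SY,0)[0])
E
```

```text
top 1114 ((539.6739501953125, -331.978759765625), (90.57176208496094, 87.11193084716797), 0.5125967264175415) y pct [-0.374  -0.2891] x [0.4946 0.5833]
 floor plane [-0.0053 -0.0077  0.1042]
 tray rim 402 ((548.2327270507812, -345.5357971191406), (166.82809448242188, 216.47706604003906), 4.340376853942871)
 wall 1 [0.0006 0.0556] [0.0517 0.0594] end 0.1605
 wall -1 [ 0.0006 -0.0521] [-0.0562 -0.0481] end -0.1641
side 923 ((541.6969604492188, -330.60504150390625), (87.76861572265625, 90.75604248046875), 0.10982402414083481) y pct [-0.3755 -0.2882] x [0.4987 0.585 ]
 floor plane [-0.0041 -0.0058  0.1055]
 tray rim 236 ((547.4204711914062, -345.5369873046875), (150.12103271484375, 195.46340942382812), 0.004786388482898474)
 wall 1 [-0.0015  0.0527] [0.0486 0.0564] end 0.164
 wall -1 [-0.0011 -0.0548] [-0.0595 -0.0511] end -0.1615
[ 0.54155304 -0.40499946  0.17634967] [ 0.54274992 -0.40560815  0.17874954]
```

```bash
sed -i 's/BIN=np.array(\[.5445/BIN=np.array([.5457/' plan.py; python3 - <<'E'
from plan import *
def go(x,z,p,sp=.15,sf=None):
    P,q=pose(binp(x,z),BY,p);s=r.movel(P,q,speed=sp,stop_force=sf);a=np.array(r.current_tcp_pos());print(x,z,s,(a-P).round(4),np.round(r.current_ft_force(),1),round(r.current_clock(),2));return a-P
go(-.03,.11,2,.2);go(-.03,.065,2,.15);go(-.03,.020,2,.1,8)
e=go(-.03,-.006,2,.02,4)
im,d=r.get_image("top");cv2.imwrite("pics/top2.png",im[...,::-1]);np.save("top2.npy",d)
im2,d=r.get_image("side");cv2.imwrite("pics/side2.png",im2[...,::-1])
cv2.imwrite("pics/v2.png",np.hstack([cv2.resize(im[140:240,240:400],None,fx=2.5,fy=4),cv2.resize(im2[150:300,250:390],None,fx=2.8,fy=2.67)[:400]])[...,::-1])
E
```

```text
-0.03 0.11 False [ 0.     -0.0018 -0.0003] [-0.6 -0.1 -1.8] 5.51
-0.03 0.065 False [ 0.     -0.0005 -0.0003] [-0.1  0.1 -1.9] 5.96
-0.03 0.02 False [ 0.0004 -0.      0.0003] [-0.   0.8 -0.8] 6.56
-0.03 -0.006 True [0.     0.0003 0.0094] [-0.  -1.1  4.7] 7.4
```

View pics/v2.png

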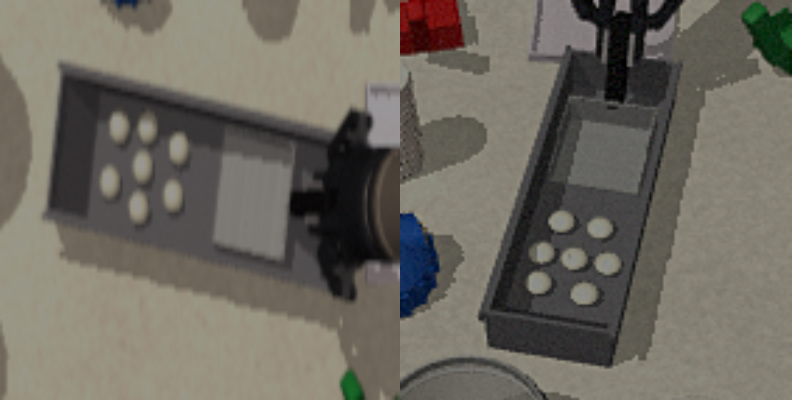

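The scoop sits inside the bin on its floor, fairly centred, with the tablets ahead of the lip. Now the push and the scoop up the slope.

```bash
python3 - <<'E'
from plan import *
def go(x,z,p,sp=.15,sf=None):
    P,q=pose(binp(x,z),BY,p);s=r.movel(P,q,speed=sp,stop_force=sf);a=np.array(r.current_tcp_pos());print(x,z,p,s,"along",((a-P)@bx).round(4),(a-P).round(4),np.round(r.current_ft_force(),1),round(r.current_clock(),2));return s,(a-P)
def shot(k):
    a=r.get_image("top")[0];b=r.get_image("side")[0]
    cv2.imwrite(f"pics/{k}.png",np.hstack([cv2.resize(a[140:240,240:400],None,fx=2.5,fy=4),cv2.resize(b[150:300,250:390],None,fx=2.8,fy=2.67)[:400]])[...,::-1])
go(.05,.0028,2,.08,15)
s,e=go(.124,.0028,2,.06,15)
x=.124+e@bx if s else .124
shot("v3a")
sl=np.tan(np.radians(50))
for d,p in((.009,-2),(.018,-8),(.026,-15)):
    go(x+d,.0035+d*sl,p,.05,25)
go(x+.02,.07,-18,.08)
go(x+.0,.13,-18,.15)
shot("v3b")
E
```

```text
0.05 0.0028 2 False along 0.0004 [0.0005 0.0003 0.0005] [-0.1 -0.6  5. ] 8.65
0.124 0.0028 2 False along -0.0015 [ 0.0008 -0.0017  0.0006] [-1.2 -3.7  9. ] 10.03
0.133 0.014225782333347889 -2 False along -0.0031 [-0.0009 -0.003  -0.0015] [-2.2 -6.1  2.1] 10.38
0.142 0.024951564666695777 -8 False along -0.0041 [-0.     -0.0042 -0.0007] [ -4.3 -10.4   8.2] 10.64
0.15 0.03448559340744946 -15 True along -0.0085 [ 0.0007 -0.0087  0.0008] [ 1.3 -0.7  1.6] 10.86
0.144 0.07 -18 False along 0.0001 [-0.0003  0.0001 -0.0004] [-0.1 -0.3 -2.4] 11.34
0.124 0.13 -18 False along 0.0003 [-0.0006  0.0004 -0.0007] [-0.9  0.  -3.4] 11.92
```

View pics/v3b.png

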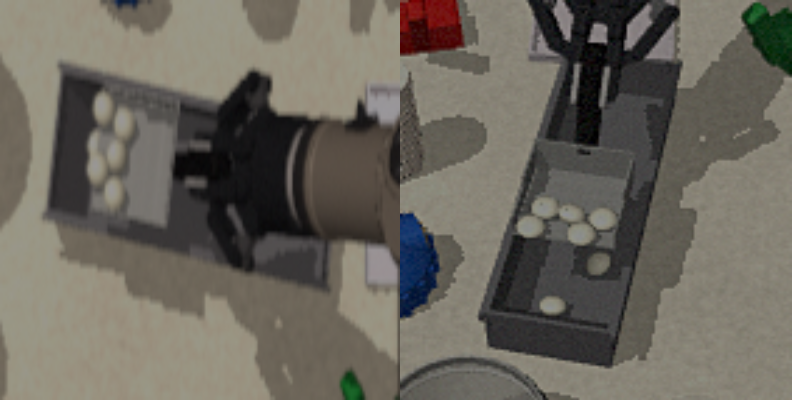

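Five tablets are in the pan and two are left in the bin. Some sit close to the lip, so I'll tilt further back while still over the bin and look again.

```bash
python3 - <<'E'
from plan import *
for p in(-30,-26):
    P,q=pose(binp(.11,.14),BY,p)
    try: r.movel(P,q,speed=.06);print(p);break
    except r.IKError as e: print(p,e)
r.pause(.4)
a=r.get_image("top")[0];b=r.get_image("side")[0]
cv2.imwrite("pics/v4.png",np.hstack([cv2.resize(a[140:240,240:400],None,fx=2.5,fy=4),cv2.resize(b[150:300,250:390],None,fx=2.8,fy=2.67)[:400]])[...,::-1])
print(r.current_clock(),r.current_ft_force())
# dry IK of the pour
for y in(82,90,100):
  for t in(-26,-15,10,30,45,60):
    u=np.array([np.cos(np.radians(y)),np.sin(np.radians(y)),0]);j=r.solve_ik(*pose(BOWL-.02*u+[0,0,.125],y,t));print(y,t,None if j is None else np.round(j,2))
E
```

```text
-30
13.1 [ 0.46017247 -0.36209295 -2.52032724]
82 -26 [ 0.74  0.63 -0.7   1.87 -0.67  0.88  0.46]
82 -15 [ 0.62  0.5  -0.64  1.85 -0.53  0.89  0.25]
82 10 [ 0.4   0.39 -0.7   1.71  0.01  1.03 -0.39]
82 30 [ 0.35  0.57 -1.07  1.53  0.56  1.41 -0.92]
82 45 [ 0.17  0.74 -1.17  1.38  0.83  1.77 -1.12]
82 60 [-0.54  0.64 -0.16  1.24  0.5   1.74 -0.87]
90 -26 [ 0.68  0.71 -0.68  1.73 -0.56  1.01  0.45]
90 -15 [ 0.57  0.58 -0.63  1.72 -0.45  1.    0.28]
90 10 [ 0.34  0.43 -0.64  1.64 -0.    1.08 -0.24]
90 30 [ 0.32  0.56 -1.01  1.52  0.55  1.39 -0.75]
90 45 [ 0.17  0.72 -1.17  1.4   0.85  1.73 -0.98]
90 60 [-0.06  0.82 -1.1   1.28  1.01  1.99 -1.06]
100 -26 [ 0.6   0.8  -0.67  1.55 -0.44  1.18  0.44]
100 -15 [ 0.52  0.67 -0.62  1.56 -0.35  1.15  0.32]
100 10 [ 0.29  0.49 -0.59  1.55  0.    1.16 -0.07]
100 30 [ 0.24  0.53 -0.89  1.49  0.5   1.36 -0.53]
100 45 [ 0.17  0.7  -1.16  1.43  0.88  1.68 -0.82]
100 60 [-0.04  0.79 -1.12  1.36  1.06  1.92 -0.93]
```

View pics/v4.png

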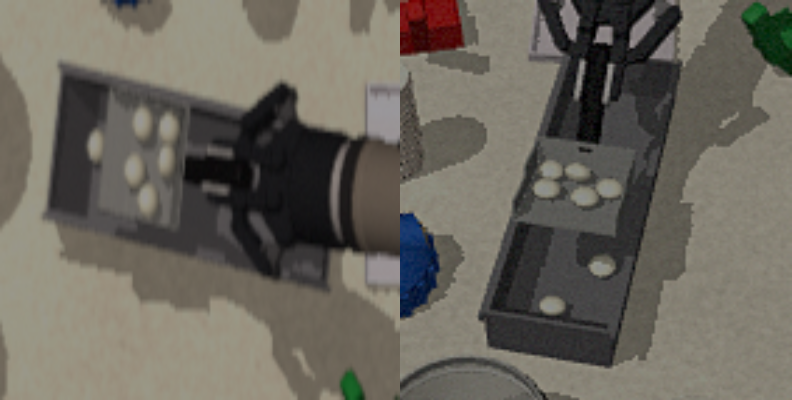

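All five have slid to the back wall of the pan, so I carry and pour.

```bash
python3 - <<'E'
from plan import *
Y=92;u=np.array([np.cos(np.radians(Y)),np.sin(np.radians(Y)),0])
def go(lip,y,p,sp,sf=None):
    P,q=pose(lip,y,p);s=r.movel(P,q,speed=sp,stop_force=sf);print(p,s,(np.array(r.current_tcp_pos())-P).round(4),np.round(r.current_ft_force(),1),round(r.current_clock(),2))
go(binp(.11,.18),BY,-26,.12)
go(BOWL-.02*u+[0,0,.175],Y,-24,.15)
go(BOWL-.02*u+[0,0,.15],Y,-10,.08)
for p,z in((5,.132),(18,.125),(30,.120),(42,.114),(52,.108),(60,.105)):
    go(BOWL-.02*u+[0,0,z],Y,p,.08,15)
r.pause(.4)
a=r.get_image("top")[0];b=r.get_image("side")[0]
cv2.imwrite("pics/v5.png",np.hstack([cv2.resize(a[100:250,150:310],None,fx=2.5,fy=2.67)[:400],cv2.resize(b[220:400,200:390],None,fx=2.1,fy=2.223)[:400]])[...,::-1])
print(r.current_clock())
E
```

```text
-26 False [-0.0005 -0.0001 -0.0006] [ 0.1 -0.4 -3.5] 13.67
-24 False [-0.0001 -0.0014 -0.0005] [-0.2 -0.  -2.9] 15.05
-10 False [-0.0003  0.0013  0.0013] [-1.3 -1.1 -3.5] 15.44
5 False [-0.0007 -0.0002 -0.0008] [-0.8 -0.3 -3.1] 15.88
18 False [-0.0003 -0.0022 -0.0018] [ 0.3 -1.6 -2.8] 16.36
30 False [ 0.     -0.0023 -0.0014] [ 0.1 -0.6 -1.1] 16.84
42 False [ 0.0007 -0.0014 -0.0008] [ 1.5  1.8 -1.9] 17.33
52 False [ 0.0015 -0.0037  0.0025] [-1.5  0.7  6.6] 17.78
60 False [ 0.0011 -0.0021  0.0017] [-0.1  2.3  4.8] 18.18
18.675
```

View pics/v5.png

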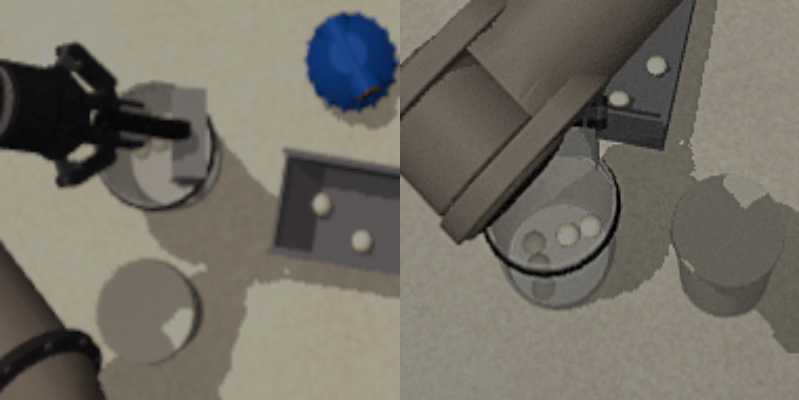

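Five tablets show in the bowl and none outside, and the bowl is upright. The force reading suggests the pan touched the rim lightly, so I lift straight up, retreat, and check before returning the scoop.

```bash
python3 - <<'E'
from plan import *
Y=92;u=np.array([np.cos(np.radians(Y)),np.sin(np.radians(Y)),0])
def go(lip,y,p,sp,sf=None):
    P,q=pose(lip,y,p);s=r.movel(P,q,speed=sp,stop_force=sf);print(p,s,(np.array(r.current_tcp_pos())-P).round(4),np.round(r.current_ft_force(),1),round(r.current_clock(),2))
go(BOWL-.02*u+[0,0,.16],Y,58,.06)
for p,z in((40,.17),(20,.18),(0,.19)): go(BOWL-.02*u+[0,0,z],Y,p,.12)
go(np.array([.55,.0,.17]),90,0,.2)
go(np.array([.542,-.289,.12]),SY,0,.2)
r.pause(.3)
for n in("side","top"):
    im,d=r.get_image(n);cv2.imwrite(f"pics/{n}6.png",im[...,::-1]);np.save(f"{n}6.npy",d)
a=cv2.imread("pics/top6.png")[90:260,180:470];b=cv2.imread("pics/side6.png")[60:380,190:440]
cv2.imwrite("pics/v6.png",np.hstack([cv2.resize(a,None,fx=1.62,fy=2.353)[:400],cv2.resize(b,None,fx=1.25,fy=1.25)[:400]]))
for n in("top","side"):
    X=cloud(n,np.load(n+"6.npy"));x,y,z=X[...,0],X[...,1],X[...,2]
    w=X[(z>.1)&(z<.165)&(x>.48)&(x<.6)&(y>-.376)&(y<-.27)]
    print(n,cv2.minAreaRect((w[:,:2]*1000).astype(np.float32)),np.percentile(w[:,1],99).round(4),np.percentile(w[:,0],[1,99]).round(4))
    f=X[(z>.105)&(z<.14)&(x>.515)&(x<.57)&(y>-.36)&(y<-.295)]
    print(" floor",np.linalg.lstsq(np.c_[f[:,1]+.33,f[:,0]-.54,np.ones(len(f))],f[:,2],rcond=None)[0].round(4))
print(r.current_tcp_pos(),r.current_clock())
E
```

```text
58 False [-0.0002  0.0001 -0.0006] [-0.7 -0.8 -1.8] 19.75
40 False [ 0.0001 -0.002   0.0002] [ 0.7  0.7 -1.6] 20.26
20 False [-0.0005 -0.0001 -0.0011] [-0.3  0.8 -2. ] 20.77
0 False [-0.0004  0.0012 -0.001 ] [-0.5  0.8 -2.3] 21.27
0 False [0.0005 0.002  0.0004] [ 0.  -0.8 -2.4] 22.62
0 False [0.0006 0.0014 0.0005] [ 0.3 -0.  -1. ] 24.24
top ((541.7447509765625, -340.4627685546875), (70.46366882324219, 89.92048645019531), 89.77648162841797) -0.3083 [0.4971 0.5862]
 floor [-0.1351 -0.003   0.1099]
side ((543.2518920898438, -337.2842102050781), (87.64298248291016, 77.2221908569336), 0.42305558919906616) -0.3042 [0.4997 0.5863]
 floor [-0.1462  0.0066  0.11  ]
[ 0.54405894 -0.40545177  0.19489806] 24.6417
```

View pics/v6.png

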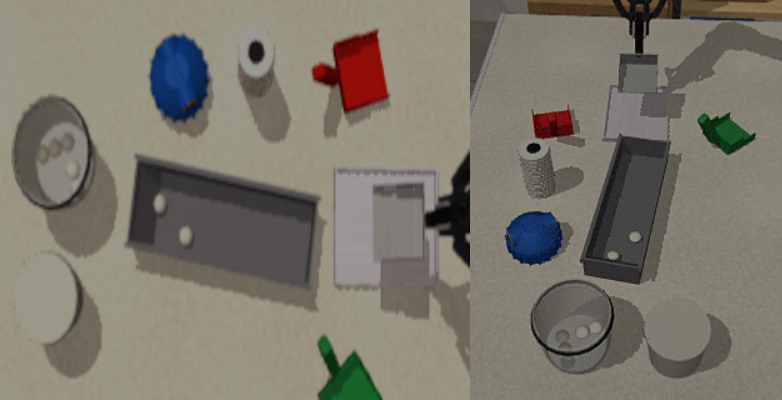

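The scoop has turned about 8° mouth-down in the grip. Two tablets are in the bin, the rest are in the bowl, the pan is empty and everything else stands as before. I'll counter-tilt and measure again before lowering.

```bash
cat > place.py <<'E'
from plan import *
def ppose(o,yaw,d,off=(0,0,0)):
    """TCP pose for a flat scoop with origin o when it hangs d degrees mouth-down in the hand"""
    Rz=Ro.from_euler("Z",yaw,degrees=True).as_matrix();R=Ro.from_euler("ZY",[yaw,-d],degrees=True).as_matrix()
    return np.asarray(o)+Rz@(GRIP+np.array(off))+R@zt*.008,Ro.from_matrix(R@tool()).as_quat()
def meas(h):
    for n in("top","side"):
        d=r.get_image(n)[1]
        X=cloud(n,d);x,y,z=X[...,0],X[...,1],X[...,2]
        w=X[(z>h-.015)&(z<h+.045)&(x>.48)&(x<.6)&(y>-.376)&(y<-.26)]
        f=X[(z>h-.015)&(z<h+.014)&(x>.512)&(x<.573)&(y>-.362)&(y<-.30)]
        print(n,"y99",np.percentile(w[:,1],[1,99]).round(4),"x",np.percentile(w[:,0],[1,99]).round(4)," floor",np.linalg.lstsq(np.c_[f[:,1]+.33,f[:,0]-.54,np.ones(len(f))],f[:,2],rcond=None)[0].round(4))
E
python3 - <<'E'
from place import *
P,q=ppose([.5415,-.334,.104],SY,8.);r.movel(P,q,speed=.08);r.pause(.3)
print((np.array(r.current_tcp_pos())-P).round(4));meas(.104);print(r.current_clock())
E
```

```text
[0.0007 0.0006 0.0014]
top y99 [-0.3749 -0.2971] x [0.4971 0.5848]  floor [-0.0354 -0.0059  0.1064]
side y99 [-0.3759 -0.2934] x [0.4989 0.5851]  floor [-0.0374 -0.0007  0.1065]
25.3833
```

```bash
python3 - <<'E'
from place import *
P,q=ppose([.541,-.330,.104],SY,9.8);r.movel(P,q,speed=.06);r.pause(.3);meas(.104)
r.movel(P-[0,0,.085],q,speed=.12,stop_force=6)
s=r.movel(P-[0,0,.108],q,speed=.02,stop_force=2.5)
print(s,(np.array(r.current_tcp_pos())-P).round(4),np.round(r.current_ft_force(),1));meas(.004)
a=r.get_image("top")[0];b=r.get_image("side")[0]
cv2.imwrite("pics/v7.png",np.hstack([cv2.resize(a[140:240,360:480],None,fx=3.33,fy=4),cv2.resize(b[80:190,270:380],None,fx=3.6,fy=3.64)[:400]])[...,::-1])
print(r.current_clock())
E
```

```text
top y99 [-0.3732 -0.291 ] x [0.4945 0.5837]  floor [ 0.0086 -0.0061  0.1079]
side y99 [-0.3752 -0.2885] x [0.4977 0.5844]  floor [-0.0024  0.0022  0.1082]
True [-1.000e-04  1.000e-04 -1.015e-01] [-0.2 -2.   4.6]
top y99 [-0.3743 -0.2619] x [0.4818 0.5991]  floor [0.003  0.0048 0.0065]
side y99 [-0.3752 -0.265 ] x [0.4817 0.5985]  floor [-0.0142 -0.0033  0.0066]
27.8917
```

View pics/v7.png

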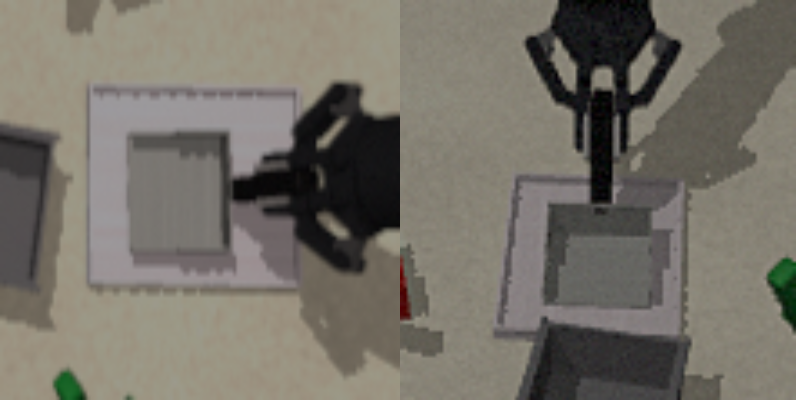

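The scoop is flat on the tray floor in its old place, so I release, retreat and verify.

```bash
python3 - <<'E'
from place import *
r.move_gripper(1.0,20);r.pause(.2)
p=np.array(r.current_tcp_pos());q=r.current_tcp_rot();b=Ro.from_quat(q).as_matrix()[:,2]
r.movel(p-b*.11,q,speed=.12);r.movel(p-b*.11+[0,-.05,.08],q,speed=.2);r.pause(.5);meas(.004)
a=r.get_image("top")[0];b=r.get_image("side")[0]
cv2.imwrite("pics/v8.png",np.hstack([cv2.resize(a[90:260,180:470],None,fx=1.62,fy=2.353)[:400],cv2.resize(b[60:380,190:440],None,fx=1.25,fy=1.25)[:400]])[...,::-1])
print(r.current_clock(),np.round(r.current_ft_force(),1))
E
```

```text
top y99 [-0.3742 -0.2619] x [0.4819 0.5988]  floor [-0.0064 -0.0053  0.0064]
side y99 [-0.3751 -0.2652] x [0.4817 0.5987]  floor [0.0024 0.0073 0.0069]
31.15 [ 0.8 -0.9  0.3]
```

View pics/v8.png

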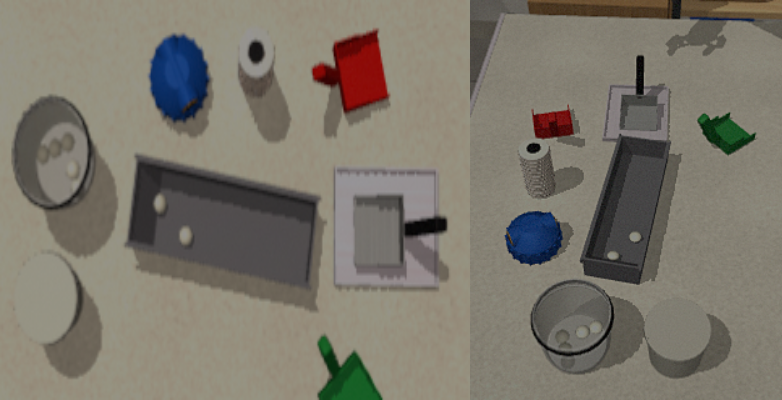

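The scoop stands flat in its tray, released. The tablets are in the bowl, two remain in the bin, and everything else is as it was.

```bash
python3 -c "
from workcell import r
print(r.finish_job())"
```

```text
the job is handed in; nothing more can be done
None
```

Job handed in at about 31 s: five tablets tipped into the bowl with no spill seen, two left in the bin, and the empty scoop released flat in its tray; the pan pressed lightly on the bowl rim (about 7 N) while pouring, but the bowl stayed upright in place.

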